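Slide the pepper mill home in the condiment rack

TASK

Push the tall pepper mill across the worktop into the bay of the wooden condiment rack that has the red disc on its floor, next to the salt shaker, until it stands upright against the rack's back rail. Push it gently with the fingertips, low on its body, so that it slides on its base without tipping; do not pinch or lift it. Leave the salt shaker, the tumbler and the blue cap as they stand.

Things in the scene. Friction and masses are not known exactly. Their poses are not given: they have to be found in the camera images.
- pepper_mill: Tall dark-brown wooden pepper mill with steel knob, 150 mm high, loose, upright, 0.14 to 0.25 kg. Round; base 58 mm across, to the touch a straight 58 mm body up to 108 mm; head 50 mm across above. Origin: centre of its underside, z up. Slides under about 1 to 3 N; tips if pushed high, not if pushed below about 25 mm.
- rack: Low pale wooden rack, fixed, no floor: two bays, centred at x = 0, y = -43 and +43 mm. Origin at worktop height midway between. +x: from open front to back rail, the way things are pushed in. Back rail: face at x = 29 mm, 34 mm high, thin brass rail above it to 56 mm. Bays 76 mm wide between partitions 28 mm high, 10 mm thick, ending in 13 mm posts 32 mm high whose fronts lie at x = -22 mm.
- bay_mark: Flat red disc, 44 mm across, under 1 mm thick, no obstacle, on the floor of one of the rack's bays: the mill's bay. Origin at its centre, at worktop height, the bay's centre: the mill's axis stands over it when the mill touches the back rail. Axes parallel to the rack's: +x towards the back rail. (A black wire bottle rack, fixed, stands at world x over 0.57.)
- salt_shaker: Glass salt shaker with grey perforated top, 44 mm in diameter, 90 mm high, already standing loose in the rack's other bay, centred. Origin: centre of its underside. Leave alone.
- tumbler: Clear drinking glass, 76 mm in diameter, 86 mm high, standing loose on the worktop. Origin: centre of its underside. Leave alone.
- blue_cap: Blue plastic screw cap, 38 mm in diameter, 23 mm high, lying loose on the worktop. Origin: centre of its underside. Leave alone.
There are look-alikes about, which are no part of the job. There is more than one size of the pepper_mill; the job needs the largest.

How it is judged:
By the outcome, as a careful person would: the job done as asked, in the order asked, and still so for the second after the job is handed in, with the robot touching nothing.
It also fails if it takes over 67 s, if anything falls off the work surface, if the arm or the gripper's body presses on something with over 40 N, if the wrist force passes 120 N, or if a joint passes its speed limit or range.

ROBOT

A 7-joint arm with a two-finger parallel gripper is mounted at the origin on the work surface; the furniture and walls round the work are solid. World frame = base frame: x ahead of the robot, y to its left, z up, the work surface at z = 0. Lengths are in m, angles in rad, forces in N, time in s.
With the tool pointing down it reaches from about 0.4 to 0.875 m from the base axis. Payload 6.5 kg.
Tool frame: the origin (TCP) lies on the centre line of the jaws, within the pads' length; the fingertips stand 17 mm ahead of it and the grasp point (between the pads) lies 2 mm behind it; z points along the fingers, y is the line along which they close (so a half turn about z gives the same grasp; the last joint's range is limited). The gripper opens to 85 mm and grips with 20 to 120 N. Pads are 22 mm wide; open, the fingers measure 114 mm over their backs; the gripper's body (76 mm by 85 mm) begins 54 mm behind the grasp point. The pads swing forward as they close: fully open they stand 13 mm farther back than shut.
Start: joints at [1.179, 0.536, -0.004, 1.538, 0.003, 1.067, -0.071], TCP at [0.208, -0.616, 0.248] pointing down, gripper open.
Joint ranges: [-2.7, 2.7], [-0.37, 2.16], [-1.27, 1.26], [0.24, 2.4], [-1.31, 4.45], [0.19, 1.91], [-2.76, 2.76]. Speed limits (rad/s): [2.39, 2.39, 3.14, 3.14, 3.14, 3.14, 3.14].

INTERFACE

Orientations are given as a unit quaternion [w, x, y, z].
In Python, from station import monitor, capture, get_calibration, robot gives the robot as it stands. The module is installed in compiled form; this text tells all that it offers.
- The arm moves only by the tool servo_tool, never from a script. Its argument "plan" is a list of rows, each a list of 6 numbers: the shift along the tool's x, y, z scaled (see below), then the turn, a rotation vector about the tool's x, y, z scaled (see below). A call has 1 to 8 rows; each row shifts and turns the commanded pose from where the row before left it, along the tool's axes as they then stand; what a row does not reach is not made up. The controller multiplies each number of a shift by 1 m and each number of a turn by 2 pi rad. A row lasts 1/12 s, in which the tool goes at most 41.7 mm and 7.16 degrees, less where a joint would pass 70% of its speed; a pose out of reach is approached as far as the arm can. A call with a number of a shift or a turn outside -1 to 1 is refused whole. A call with a gripper value outside its range is refused whole. "hand" is the closure, from 0 (fully open) to 1 (shut), set as the call begins (left out, the last holds). The fingers move at their own pace and stop on an object; the grip force is fixed at half the most. Time passes only in rows, so rows that do not move let the fingers close. It gives the time, the measured TCP pose, the force, the opening and the grip force at its end, in the units of the state.
- monitor.get_state(): the state, without advancing time (a new reading comes with each control period).
- capture(name): name is "scene" or "top"; returns the picture (400x640x3 uint8, red, green, blue); there is no depth.
- get_calibration(name): a dict with "fovy" (degrees; the focal length in pixels is half the picture's height over the tangent of half this angle, whatever the lens; pixels are square), "cx", "cy" (the principal point, pixels), "rvec" (rotation vector, rad) and "tvec" (3), from world to camera coordinates, as OpenCV has them. Camera axes: x right, y down, z forward; pixel columns grow to the right and rows downward; lengths in m; the calibration is good to about 2 mm. A picture is of the moment at which its call begins. get_calibration takes no time and is no camera call.
- robot.finish_job(): hands the job in; it is judged then, once.
The state is a dict: "t": time; "joint_positions": joint angles; "qd": joint speeds; "tau": joint torques, N m; "tcp_pos": TCP position; "tool_rot": TCP orientation; "ft_force": force on the tool from outside, world axes, zero at the start; "moment": the same for the moment, N m; "opening": finger opening in m; "grasp_force": force on a finger pad.
Only numpy, scipy, OpenCV 4.12 (cv2) and the standard library are available. Lean on these libraries where they do the work, as an engineer would, in place of code of your own. Each camera call takes 0.05 s, during which the arm holds its last target. There are 200 camera calls.

## Working session

There is one attempt and no reset: what is moved stays moved. The work goes in short steps, Python scripts to look and compute and a tool call to move; the robot and the scene stay as the last step left them, time stands still between calls to the robot, and variables do not carry over. Pictures are saved under pics/ and viewed, at most 10 in all, crops included, and the job is handed in when it is done.

Besides the shell and the picture viewer there is one more tool, called as name([rows], argument=value, ...), one row to a line, values as JSON. servo_tool: Moves the arm, as the interface text tells. Shifts and turns lie within -1 to 1; 1 stands for 1 m of shift or 2 pi rad of turn. Its arguments: {"type":"object","properties":{"plan":{"type":"array"},"hand":{"type":"number"}},"required":["plan"]}

```bash
mkdir -p pics; cat > h.py <<'E'
import numpy as np, cv2
from station import monitor, capture, get_calibration, robot
def cam(n):
    c=get_calibration(n); f=200/np.tan(np.radians(c["fovy"])/2)
    R=cv2.Rodrigues(np.array(c["rvec"],float))[0]; t=np.array(c["tvec"],float).ravel()
    return f,c["cx"],c["cy"],R,t
def ray(n,u,v):
    f,cx,cy,R,t=cam(n); d=R.T@np.array([(u-cx)/f,(v-cy)/f,1]); return -R.T@t,d/np.linalg.norm(d)
def onz(n,u,v,z):
    o,d=ray(n,u,v); return o+d*(z-o[2])/d[2]
def proj(n,p):
    f,cx,cy,R,t=cam(n); q=R@np.array(p)+t; return np.array([f*q[0]/q[2]+cx,f*q[1]/q[2]+cy])
def tri(n1,p1,n2,p2):
    o1,d1=ray(n1,*p1); o2,d2=ray(n2,*p2)
    s=np.linalg.lstsq(np.c_[d1,-d2],o2-o1,rcond=None)[0]; a=o1+s[0]*d1; b=o2+s[1]*d2
    return (a+b)/2,np.linalg.norm(a-b)
def snap(n,fn):
    im=capture(n); cv2.imwrite(fn,im[:,:,::-1]); return im
E
python3 - <<'E'
from h import *
for n in("scene","top"):
    snap(n,f"pics/{n}0.png"); print(n,get_calibration(n),ray(n,320,200))
s=monitor.get_state();print(s["t"],s["tcp_pos"],s["tool_rot"],s["opening"])
E
```

```text
scene {'fovy': 47.830767071830145, 'cx': 317.4869078975429, 'cy': 199.27373136295543, 'rvec': array([ 1.83915229, -1.0951129 ,  0.61346747]), 'tvec': array([-0.31076675,  0.2013905 ,  0.69846521])} (array([-0.28860399, -0.53152771,  0.50909114]), array([ 0.75811354,  0.43122686, -0.48919041]))
top {'fovy': 56.90813368139389, 'cx': 323.21015687730727, 'cy': 200.21138766454058, 'rvec': array([ 2.16123884, -2.12331148,  0.14820526]), 'tvec': array([-0.10177206,  0.42594643,  0.81571683])} (array([ 0.30492495, -0.10162467,  0.86825979]), array([ 0.14542322,  0.01745848, -0.98921549]))
0.1 [ 0.20784673 -0.61529739  0.24750348] [-7.68871745e-04  9.86755594e-01  1.62212118e-01 -1.85465300e-04] 0.08489644243364677
```

View pics/scene0.png

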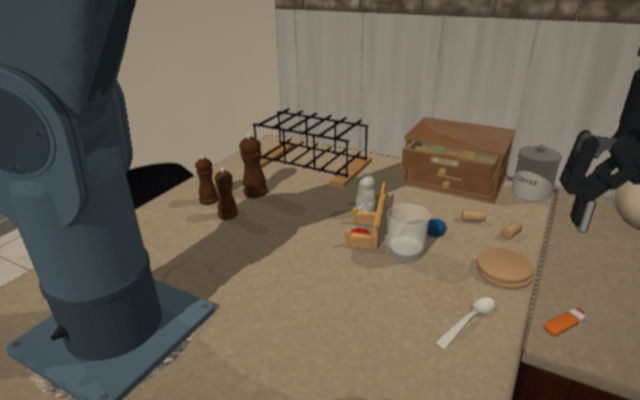

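View pics/top0.png

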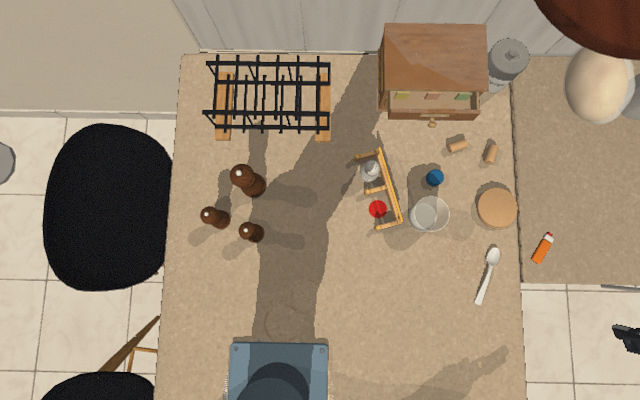

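Scene: three mills at the left, the largest at about (252,165) in scene and (245,180) in top. The rack opens to the left, towards +y, with the red disc at top (377,209). Salt is at (371,172), the tumbler at (429,213) and the cap at (435,177), both behind the rack.

```bash
python3 - <<'E'
from h import *
a=cv2.imread("pics/top0.png");b=cv2.imread("pics/scene0.png")
c1=cv2.resize(a[140:250,190:300],None,fx=3.5,fy=3.5,interpolation=2);c2=cv2.resize(a[140:250,340:450],None,fx=3.5,fy=3.5,interpolation=2)
c3=cv2.resize(b[120:230,190:275],None,fx=2,fy=2);c4=cv2.resize(b[165:260,335:450],None,fx=2,fy=2)
W=np.zeros((600,800,3),np.uint8)
for c,x,y in((c1,0,0),(c2,390,0),(c3,0,386),(c4,390,386)):
    h=min(c.shape[0],600-y);W[y:y+h,x:x+c.shape[1]]=c[:h]
cv2.imwrite("pics/crop.png",W)
for n,i in(("top",a),("scene",b)):
    B,G,R=[i[:,:,k].astype(int) for k in range(3)]
    m=((R>130)&(G<60)&(B<60)).astype(np.uint8)
    k,l,s,ce=cv2.connectedComponentsWithStats(m)
    for j in range(1,k):
        if s[j,4]>15: print(n,"red",s[j],ce[j],onz(n,*ce[j],0.001))
    m=((R<110)&(R>G*1.5)&(R>B*1.5)&(R>25)).astype(np.uint8)
    k,l,s,ce=cv2.connectedComponentsWithStats(m)
    for j in range(1,k):
        if s[j,4]>80: print(n,"brown",s[j],ce[j])
E
```

```text
top red [369 200  18  18 205] [376.93170732 207.81463415] [ 0.41605832 -0.22136128  0.001     ]
top brown [ 535    0  105   59 4428] [598.21680217  23.8267841 ]
top brown [230 164  35  33 598] [246.89130435 180.34615385]
top brown [201 207  29  22 329] [214.61398176 217.65045593]
top brown [239 222  24  20 204] [248.48529412 230.62254902]
scene red [352 229  17   5  54] [360.31481481 230.53703704] [ 0.42434043 -0.21919469  0.001     ]
scene brown [ 240  138   27   59 1015] [252.34876847 168.65221675]
scene brown [ 196  160   41   59 1240] [216.11451613 189.86935484]
scene brown [ 520  364  107   36 1888] [558.24735169 387.82362288]
```

View pics/crop.png

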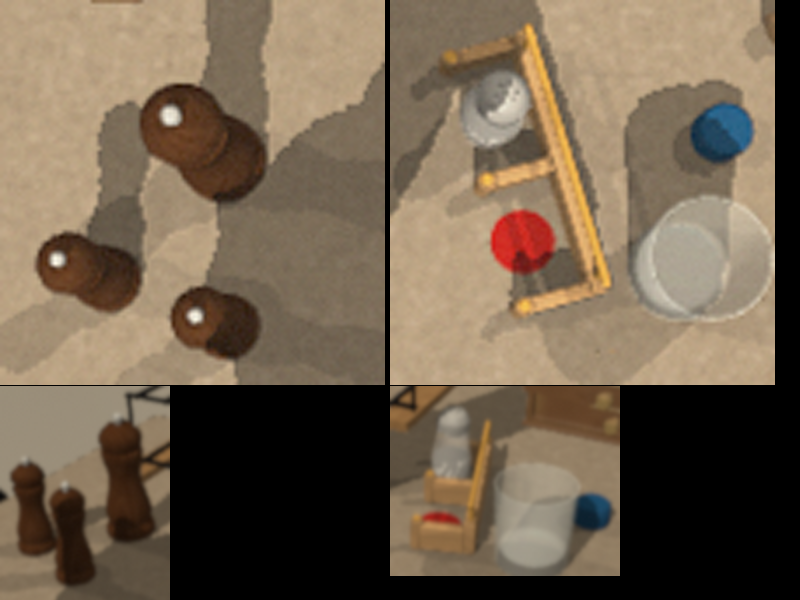

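```bash
python3 - <<'E'
from h import *
T=lambda x,y:((x-390)/3.5+340,y/3.5+140)
a=cv2.imread("pics/top0.png").astype(int)
for n,i in(("top",a),("scene",cv2.imread("pics/scene0.png").astype(int))):
    B,G,R=i[:,:,0],i[:,:,1],i[:,:,2]
    m=((R>60)&(G<R*.4)&(B<R*.4)).astype(np.uint8); k,l,s,ce=cv2.connectedComponentsWithStats(m)
    for j in range(1,k):
        if s[j,4]>60: print(n,"red",s[j],ce[j],onz(n,*ce[j],0.001))
print("knob",tri("top",(238.6,173.1),"scene",(249,135.5)))
print("base@z0",onz("top",190+225/3.5,140+160/3.5,0.0))
# small mills
print("small L",tri("top",(190+58/3.5,140+260/3.5),"scene",(204.3,156.5)),"small R",tri("top",(190+195/3.5,140+316/3.5),"scene",(223,169.5)))
P=[onz("top",*T(x,y),.032) for x,y in((449,59),(487,183),(524,308))]
print("posts",P,np.linalg.norm(P[2]-P[0]))
q=[onz("top",*T(x,y),.056) for x,y in((529,28),(606,285))];print("rail",q,np.linalg.norm(q[1]-q[0]))
for A,B in((P[0],P[2]),q): d=B-A;print("dir",np.degrees(np.arctan2(d[1],d[0])))
print("salt base",onz("top",*T(490,113),0.0))
print("tumbler",onz("top",*T(683,270),0), "cap",onz("top",*T(722,131),.023))
E
```

```text
top red [369 200  18  18 244] [377.36065574 208.64344262] [ 0.41410037 -0.22236886  0.001     ]
knob (array([0.46318964, 0.07543822, 0.144349  ]), np.float64(0.0003325763443949476))
base@z0 [0.46442228 0.07170834 0.        ]
small L (array([0.38333268, 0.14407941, 0.11147286]), np.float64(0.003227624359866408)) small R (array([0.35102617, 0.06279331, 0.1105993 ]), np.float64(0.0006030788708825005))
posts [array([ 0.53088897, -0.17072871,  0.032     ]), array([ 0.44764891, -0.19604872,  0.032     ]), array([ 0.3660982 , -0.22000646,  0.032     ])] 0.1720008511015679
rail [array([ 0.54593212, -0.22048007,  0.056     ]), array([ 0.37973121, -0.26821752,  0.056     ])] 0.17292081190697384
dir -163.35163933624412
dir -163.97448713994567
salt base [ 0.50187367 -0.20168712  0.        ]
tumbler [ 0.39593297 -0.33163149  0.        ] cap [ 0.48698839 -0.35345215  0.023     ]
```

```bash
cat >> h.py <<'E'
from scipy.spatial.transform import Rotation as Ro, Slerp
BAY=np.array([.4125,-.2226]); YAW=np.radians(-73.5); TH=np.radians(40); Z0=.026
def pose(M,az,L,z,th=TH):
    f=np.array([np.cos(az),np.sin(az),0]); k=np.array([0,0,1.])
    tz=np.sin(th)*f-np.cos(th)*k; tx=-(np.cos(th)*f+np.sin(th)*k)
    return np.array([M[0],M[1],z])-L*f, Ro.from_matrix(np.c_[tx,np.cross(tz,tx),tz])
def now():
    s=monitor.get_state(); q=s["tool_rot"]; return np.array(s["tcp_pos"]),Ro.from_quat([q[1],q[2],q[3],q[0]])
def rows(poses,cur=None):
    p,r=cur or now(); o=[]
    for P,R in poses:
        a=np.round(r.inv().apply(P-p),4); b=np.round((r.inv()*R).as_rotvec()/2/np.pi,4)
        o.append([*map(float,a),*map(float,b)]); p=p+r.apply(a); r=r*Ro.from_rotvec(b*2*np.pi)
    return o
def interp(a,b,n):
    S=Slerp([0,1],Ro.concatenate([a[1],b[1]]))
    return [(a[0]+(b[0]-a[0])*t,S(t)) for t in np.linspace(0,1,n+1)[1:]]
def torack(M):
    c,s=np.cos(YAW),np.sin(YAW); return np.array([[c,s],[-s,c]])@(np.array(M)-BAY)
def fromrack(q):
    c,s=np.cos(YAW),np.sin(YAW); return np.array([[c,-s],[s,c]])@np.array(q)+BAY
def path(M0,step,xc=-.12,tl=.065):
    """mill path: line to (xc,0), rounded by an arc of tangent length tl, then along the bay axis"""
    q=torack(M0); c=np.array([xc,0]); e=c-q; D=np.linalg.norm(e); h=np.arctan2(e[1],e[0]); r=tl/np.tan(abs(h)/2); out=[]
    A=D-tl; B=r*abs(h); C=-(xc+tl)
    for s in np.arange(step,A+B+C+1e-6,step):
        if s<A: p,g=q+e/D*s,h
        elif s<A+B:
            a=(s-A)/r; g=h-np.sign(h)*a; p=np.array([xc+tl-r*np.sin(abs(g)),np.sign(-h)*r*(1-np.cos(g))])
        else: p,g=np.array([s-A-B+xc+tl,0]),0
        out.append((fromrack(p),g+YAW))
    return out,h+YAW
E
python3 - <<'E'
from h import *
M=[.4637,.0735]; pa,h0=path(M,.006); print(len(pa),np.degrees(h0),torack(M))
ap=pose(M,h0,.095,.20); c=now(); 
w1=(np.array([.40,-.30,.27]),Slerp([0,1],Ro.concatenate([c[1],ap[1]]))(.45))
ps=interp(c,w1,10)+interp(w1,ap,14)
print(np.degrees((c[1].inv()*ap[1]).magnitude()),ap[0])
R=rows(ps)
for i in range(0,24,8): print(R[i:i+8])
E
```

```text
52 -115.22334500823571 [-0.26936494  0.13318851]
60.33408450295848 [0.50418405 0.15944208 0.2       ]
[[0.0283, -0.0237, -0.0022, -0.002, -0.0047, -0.0055], [0.029, -0.0227, -0.0034, -0.002, -0.0048, -0.0055], [0.0297, -0.0217, -0.0045, -0.0021, -0.0047, -0.0056], [0.0302, -0.0205, -0.0057, -0.002, -0.0047, -0.0055], [0.0308, -0.0193, -0.0068, -0.002, -0.0047, -0.0055], [0.0312, -0.0183, -0.008, -0.002, -0.0048, -0.0055], [0.0315, -0.017, -0.0091, -0.002, -0.0047, -0.0055], [0.0319, -0.0158, -0.0103, -0.0021, -0.0047, -0.0055]]
[[0.032, -0.0145, -0.0115, -0.002, -0.0047, -0.0056], [0.0321, -0.0133, -0.0125, -0.002, -0.0048, -0.0055], [0.0264, -0.021, -0.0048, -0.0018, -0.0041, -0.0048], [0.0269, -0.0201, -0.0058, -0.0017, -0.0041, -0.0048], [0.0272, -0.0192, -0.0066, -0.0018, -0.0041, -0.0048], [0.0277, -0.0183, -0.0076, -0.0018, -0.0042, -0.0049], [0.028, -0.0173, -0.0085, -0.0017, -0.0041, -0.0048], [0.0283, -0.0164, -0.0094, -0.0018, -0.0041, -0.0048]]
[[0.0285, -0.0155, -0.0103, -0.0018, -0.0042, -0.0048], [0.0287, -0.0144, -0.0113, -0.0017, -0.0041, -0.0048], [0.0287, -0.0135, -0.0121, -0.0018, -0.0041, -0.0048], [0.0289, -0.0124, -0.013, -0.0017, -0.0041, -0.0049], [0.0289, -0.0115, -0.0139, -0.0018, -0.0042, -0.0048], [0.0288, -0.0103, -0.0148, -0.0018, -0.0041, -0.0048], [0.0287, -0.0094, -0.0156, -0.0017, -0.0041, -0.0048], [0.0286, -0.0083, -0.0165, -0.0018, -0.0041, -0.0048]]
```

servo_tool([
  [0.028,-0.024,-0.002,-0.002,-0.0047,-0.0055],
  [0.029,-0.023,-0.003,-0.002,-0.0047,-0.0055],
  [0.03,-0.022,-0.0045,-0.002,-0.0047,-0.0055],
  [0.03,-0.0205,-0.0055,-0.002,-0.0047,-0.0055],
  [0.031,-0.0195,-0.007,-0.002,-0.0047,-0.0055],
  [0.031,-0.018,-0.008,-0.002,-0.0047,-0.0055],
  [0.0315,-0.017,-0.009,-0.002,-0.0047,-0.0055],
  [0.032,-0.016,-0.01,-0.002,-0.0047,-0.0055],
], hand=0.65)

```text
t: 0.77
tcp_pos: [0.3618, -0.3611, 0.2653]
tool_rot: [0.069, 0.947, 0.296, -0.108]
ft_force: [0.9, -0.9, 0.4]
opening: 0.0301
grasp_force: 0.0
```

servo_tool([
  [0.032,-0.0145,-0.0115,-0.002,-0.0047,-0.0055],
  [0.032,-0.0135,-0.0125,-0.002,-0.0047,-0.0055],
  [0.0265,-0.021,-0.005,-0.0018,-0.0041,-0.0048],
  [0.027,-0.02,-0.006,-0.0018,-0.0041,-0.0048],
  [0.027,-0.019,-0.0065,-0.0018,-0.0041,-0.0048],
  [0.0275,-0.0185,-0.0075,-0.0018,-0.0041,-0.0048],
  [0.028,-0.0175,-0.0085,-0.0018,-0.0041,-0.0048],
  [0.0285,-0.0165,-0.0095,-0.0018,-0.0041,-0.0048],
])

```text
t: 1.43
tcp_pos: [0.4445, -0.1011, 0.2399]
tool_rot: [0.13, 0.881, 0.407, -0.202]
ft_force: [0.6, -0.2, -0.2]
opening: 0.03
grasp_force: 0.0
```

servo_tool([
  [0.0285,-0.0155,-0.0105,-0.0018,-0.0041,-0.0048],
  [0.0285,-0.0145,-0.0115,-0.0018,-0.0041,-0.0048],
  [0.0285,-0.0135,-0.012,-0.0018,-0.0041,-0.0048],
  [0.029,-0.0125,-0.013,-0.0018,-0.0041,-0.0048],
  [0.029,-0.0115,-0.014,-0.0018,-0.0041,-0.0048],
  [0.029,-0.0105,-0.015,-0.0018,-0.0041,-0.0048],
  [0.0285,-0.0095,-0.0155,-0.0018,-0.0041,-0.0048],
  [0.0285,-0.0085,-0.0165,-0.0018,-0.0041,-0.0048],
])

```text
t: 2.1
tcp_pos: [0.5039, 0.1616, 0.2004]
tool_rot: [0.185, 0.794, 0.503, -0.287]
ft_force: [0.6, 1.0, 0.8]
opening: 0.0302
grasp_force: 0.0
```

```bash
python3 - <<'E'
from h import *
M=[.4637,.0735]; pa,h0=path(M,.006)
c=now(); print(c[0],monitor.get_state()["ft_force"])
b=pose(M,h0,.095,Z0+.001); print((c[1].inv()*b[1]).magnitude(),b[0],rows(interp(c,b,8)))
a=snap("top","pics/t1.png");cc=snap("scene","pics/s1.png")
cv2.imwrite("pics/c1.png",np.hstack([cv2.resize(x,None,fx=2.4,fy=2.4) for x in(a[100:320,160:320],cc[80:300,180:340])])[:,:,::-1])
E
```

```text
[0.50389667 0.16162044 0.20041182] [0.62251501 1.0408442  0.80853406]
0.0045594971254909805 [0.50418405 0.15944208 0.027     ] [[0.0137, 0.0001, 0.0168, 0.0001, -0.0, -0.0001], [0.0138, 0.0, 0.0167, 0.0, -0.0, -0.0], [0.0137, 0.0001, 0.0168, 0.0001, -0.0, -0.0001], [0.0138, 0.0001, 0.0167, 0.0001, -0.0, -0.0], [0.0137, 0.0001, 0.0168, 0.0001, -0.0001, -0.0001], [0.0138, 0.0001, 0.0168, 0.0, 0.0, -0.0], [0.0137, 0.0001, 0.0167, 0.0001, 0.0, -0.0001], [0.0138, 0.0002, 0.0168, 0.0001, 0.0, -0.0]]
```

View pics/c1.png

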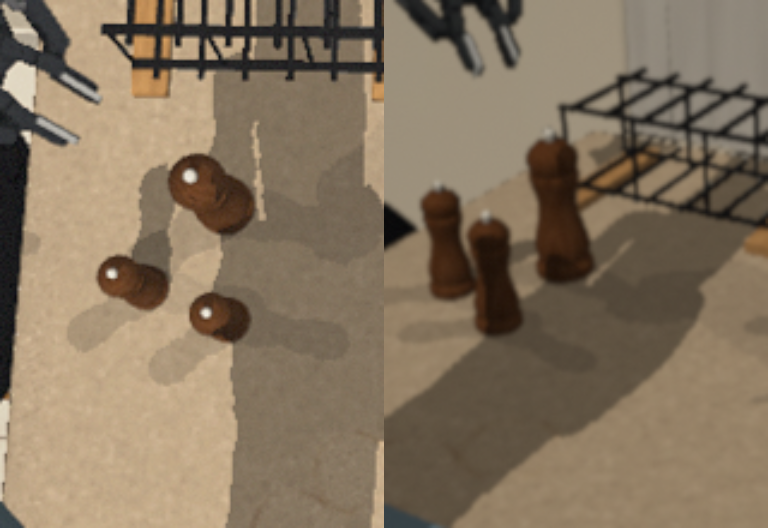

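Crop: the gripper is tilted behind the mill (top-view fingertips at about (198,148)) and the mills are undisturbed. I'll check the clearance to the wire rack before descending.

```bash
python3 - <<'E'
from h import *
print("rack corner front-left top", tri("top",(204,111.5),"scene",(254,124.5)), onz("top",217,139,0.005))
M=[.4637,.0735]; pa,h0=path(M,.006); p,r=pose(M,h0,.095,.027)
for z in(-.052,-.10,-.15,-.2):
    print(z,[np.round(p+r.apply([x,y,z]),3).tolist() for x in(-.04,.04) for y in(-.043,.043)])
E
```

```text
rack corner front-left top (array([0.60404415, 0.16679407, 0.11024732]), np.float64(0.002917271186201465)) [0.57717321 0.16654139 0.005     ]
-0.052 [[0.466, 0.18, 0.093], [0.544, 0.144, 0.093], [0.493, 0.236, 0.041], [0.57, 0.199, 0.041]]
-0.1 [[0.48, 0.208, 0.129], [0.557, 0.172, 0.129], [0.506, 0.264, 0.078], [0.584, 0.227, 0.078]]
-0.15 [[0.493, 0.237, 0.168], [0.571, 0.201, 0.168], [0.519, 0.293, 0.116], [0.597, 0.256, 0.116]]
-0.2 [[0.507, 0.266, 0.206], [0.585, 0.23, 0.206], [0.533, 0.322, 0.154], [0.611, 0.285, 0.154]]
```

servo_tool([
  [0.0138,0.0,0.0167,0,0,0],
  [0.0138,0.0,0.0167,0,0,0],
  [0.0138,0.0,0.0167,0,0,0],
  [0.0138,0.0,0.0167,0,0,0],
  [0.0138,0.0,0.0167,0,0,0],
  [0.0138,0.0,0.0167,0,0,0],
  [0.0138,0.0,0.0167,0,0,0],
  [0.012,0.0,0.0145,0,0,0],
])

```text
t: 2.87
tcp_pos: [0.5039, 0.1583, 0.029]
tool_rot: [0.184, 0.795, 0.502, -0.287]
ft_force: [-1.2, -0.1, -0.2]
opening: 0.0295
grasp_force: 0.0
```

```bash
python3 - <<'E'
from h import *
M=[.4637,.0735]; pa,h0=path(M,.006)
c=now(); print(c[0],monitor.get_state()["ft_force"])
b=pose(M,h0,.055,Z0); print(np.degrees((c[1].inv()*b[1]).magnitude()),b[0],rows(interp(c,b,8)))
a=snap("top","pics/t2.png");cc=snap("scene","pics/s2.png")
cv2.imwrite("pics/c2.png",np.hstack([cv2.resize(x,None,fx=3.3,fy=3.3,interpolation=2) for x in(a[120:270,170:290],cc[110:260,180:300])])[:,:,::-1])
E
```

```text
[0.50386882 0.15828703 0.02901467] [-1.16382768 -0.12086643 -0.15375692]
0.29196772863056997 [0.48713814 0.12325594 0.026     ] [[-0.0035, -0.0, 0.0034, 0.0001, -0.0, -0.0001], [-0.0035, -0.0, 0.0034, 0.0, -0.0001, -0.0001], [-0.0034, -0.0001, 0.0034, 0.0001, 0.0, -0.0], [-0.0035, 0.0, 0.0034, 0.0, -0.0, -0.0001], [-0.0035, -0.0, 0.0034, 0.0001, -0.0001, -0.0001], [-0.0035, -0.0, 0.0034, 0.0, 0.0, -0.0001], [-0.0034, -0.0001, 0.0034, 0.0001, -0.0, -0.0001], [-0.0035, 0.0, 0.0034, 0.0, -0.0001, -0.0001]]
```

View pics/c2.png

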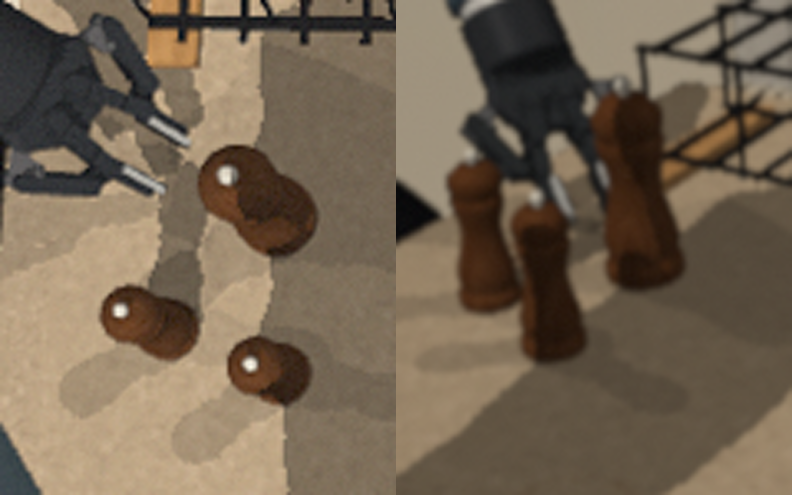

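Crop: fingertips are low and centred behind the big mill (tips at top ~(223,170), mill base ~(254,187)), clear of everything. I'll advance gently.

servo_tool([
  [-0.0034,0,0.0036,0,0,0],
  [-0.0034,0,0.0036,0,0,0],
  [-0.0034,0,0.0036,0,0,0],
  [-0.0034,0,0.0036,0,0,0],
  [-0.0034,0,0.0036,0,0,0],
  [-0.0034,0,0.0036,0,0,0],
  [-0.0034,0,0.0036,0,0,0],
  [-0.0034,0,0.0036,0,0,0],
])

```text
t: 3.63
tcp_pos: [0.4873, 0.123, 0.026]
tool_rot: [0.185, 0.795, 0.502, -0.287]
ft_force: [-0.4, 0.7, -0.2]
opening: 0.0299
grasp_force: 0.0
```

servo_tool([
  [-0.0015,0,0.0013,0,0,0],
  [-0.0015,0,0.0013,0,0,0],
  [-0.0015,0,0.0013,0,0,0],
  [-0.0015,0,0.0013,0,0,0],
])

```text
t: 3.97
tcp_pos: [0.4841, 0.1164, 0.0257]
tool_rot: [0.184, 0.795, 0.503, -0.287]
ft_force: [0.4, 0.1, 1.6]
opening: 0.0303
grasp_force: 0.0
```

servo_tool([
  [-0.0015,0,0.0013,0,0,0],
  [-0.0015,0,0.0013,0,0,0],
  [-0.0015,0,0.0013,0,0,0],
  [-0.0015,0,0.0013,0,0,0],
])

```text
t: 4.3
tcp_pos: [0.4811, 0.1094, 0.0257]
tool_rot: [0.184, 0.795, 0.503, -0.286]
ft_force: [1.2, 0.4, 0.9]
opening: 0.03
grasp_force: 0.8
```

servo_tool([
  [-0.0023,0,0.0019,0,0,0],
  [-0.0023,0,0.0019,0,0,0],
  [-0.0023,0,0.0019,0,0,0],
  [-0.0023,0,0.0019,0,0,0],
  [-0.0023,0,0.0019,0,0,0],
  [-0.0023,0,0.0019,0,0,0],
  [-0.0023,0,0.0019,0,0,0],
  [-0.0023,0,0.0019,0,0,0],
])

```text
t: 4.97
tcp_pos: [0.4704, 0.0873, 0.0257]
tool_rot: [0.184, 0.795, 0.502, -0.287]
ft_force: [1.2, 1.7, 0.4]
opening: 0.0299
grasp_force: 0.7
```

```bash
cat >> h.py <<'E'
def knob(g,fn=None):
    """knob seen bright and grey near guess g (world xy), both views; returns tri, gap, and onz from top"""
    out={}
    for n in("top","scene"):
        im=snap(n,fn+n+".png") if fn else capture(n); im=im.astype(int); u=proj(n,[*g,.146])
        m=(im.min(2)>120)&(im.max(2)-im.min(2)<40)
        m&=np.hypot(*(np.indices(m.shape)[::-1]-u[:,None,None]))<16
        k,l,s,ce=cv2.connectedComponentsWithStats(m.astype(np.uint8))
        c=[(np.linalg.norm(ce[j]-u),ce[j],s[j,4]) for j in range(1,k) if 4<s[j,4]<60]
        if c: c.sort(key=lambda a:a[0]); out[n]=c[0][1]; print(n,[(np.round(b[1],1),b[2]) for b in c[:2]])
    r=onz("top",*out["top"],.145) if "top" in out else None
    return r,(tri("top",out["top"],"scene",out["scene"]) if len(out)==2 else None)
E
python3 - <<'E'
from h import *
c=now();f=np.array([np.cos(np.radians(-115.2)),np.sin(np.radians(-115.2))]);g=c[0][:2]+.045*f
print(c[0],g,knob(g,"pics/k1"))
a=cv2.imread("pics/top0.png")[:,:,::-1].astype(int)
E
```

```text
top [(array([250.5, 178.6]), np.int32(11)), (array([240.7, 187.5]), np.int32(10))]
scene [(array([249.9, 129.8]), np.int32(47))]
[0.47040303 0.08725309 0.02571529] [0.45124296 0.04653588] (array([0.45203968, 0.05108531, 0.145     ]), (array([0.44440905, 0.04989129, 0.16849215]), np.float64(0.009439580703277994)))
```

```bash
python3 - <<'E'
from h import *
a=cv2.imread("pics/k1top.png");b=cv2.imread("pics/k1scene.png")
cv2.imwrite("pics/c3.png",np.hstack([cv2.resize(x,None,fx=4,fy=4,interpolation=2) for x in(a[140:240,200:300],b[100:200,210:300])]))
E
```

```text
(no output)
```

View pics/c3.png

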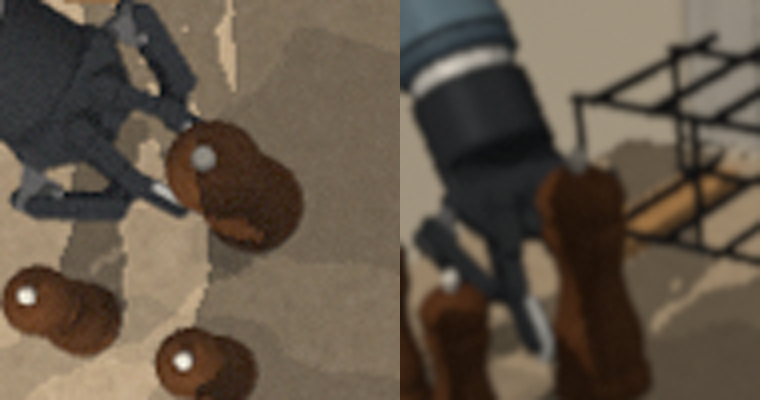

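Crop: the mill is upright and nested on the fingertips. The knob is at top (250.7,179.4) and scene (253.7,140), with the base at top ~(263.5,190.7).

```bash
sed -i 's/im.min(2)>120/im.min(2)>85/;s/<40)/<30)/' h.py; cat >> h.py <<'E'
def plan(M,step,n,L,z=Z0,xc=-.12,tl=.065,stop=0.0):
    pa,h0=path(M,step,xc,tl); pa=pa[:n]
    R=rows([pose(m,a,L,z) for m,a in pa]); print("h0",np.degrees(h0),"end",torack(pa[-1][0]),np.degrees(pa[-1][1]-YAW))
    for i in range(0,len(R),8): print(R[i:i+8])
E
python3 - <<'E'
from h import *
print(tri("top",(250.7,179.4),"scene",(253.7,140)),onz("top",250.7,179.4,.145),onz("top",263.5,190.7,0))
M=np.array([.4528,.0496]); p=now()[0][:2]; az=np.radians(-115.2);f=np.array([np.cos(az),np.sin(az)]);d=M-p
print("L",d@f,"lat",d@[-f[1],f[0]],torack(M))
pa,h=path(M,.006);print(np.degrees(h))
plan(M,.006,24,.0415)
E
```

```text
(array([0.45045026, 0.0518827 , 0.14228882]), np.float64(0.001969110076552147)) [0.4504922  0.05052105 0.145     ] [0.45269481 0.04912098 0.        ]
L 0.04104623659108901 lat 2.4137240577589086e-05 [-0.24954491  0.11594941]
-115.33019167668039
h0 -115.33019167668039 end [-0.14002008  0.02277433] -29.991532038618924
[[-0.0044, 0.0001, 0.0034, 0.0007, -0.0002, -0.0005], [-0.0046, 0.0, 0.0038, -0.0, -0.0, 0.0], [-0.0046, 0.0, 0.0039, -0.0, -0.0, 0.0], [-0.0046, 0.0, 0.0038, -0.0, -0.0, 0.0], [-0.0046, 0.0, 0.0039, -0.0, -0.0, 0.0], [-0.0046, 0.0, 0.0039, -0.0, -0.0, 0.0], [-0.0046, 0.0, 0.0038, -0.0, -0.0, 0.0], [-0.0046, 0.0, 0.0039, -0.0, -0.0, 0.0]]
[[-0.0046, 0.0, 0.0038, -0.0, -0.0, 0.0], [-0.0046, 0.0, 0.0039, -0.0, -0.0, 0.0], [-0.0046, 0.0, 0.0038, -0.0, -0.0, 0.0], [-0.0046, 0.0, 0.0039, -0.0, -0.0, 0.0], [-0.0046, 0.0, 0.0038, -0.0, -0.0, 0.0], [-0.0046, 0.0, 0.0039, -0.0, -0.0, 0.0], [-0.0046, 0.0, 0.0039, -0.0, -0.0, 0.0], [-0.0046, 0.0, 0.0038, -0.0, -0.0, 0.0]]
[[-0.0046, 0.0, 0.0039, -0.0, -0.0, 0.0], [-0.0046, 0.0, 0.0038, -0.0, -0.0, 0.0], [-0.0046, -0.0011, 0.0039, -0.0031, -0.0, -0.0037], [-0.0046, -0.0014, 0.0039, -0.0036, -0.0, -0.0043], [-0.0046, -0.0014, 0.0038, -0.0037, -0.0, -0.0043], [-0.0046, -0.0013, 0.0039, -0.0036, -0.0, -0.0043], [-0.0046, -0.0014, 0.0039, -0.0036, -0.0, -0.0043], [-0.0047, -0.0013, 0.0038, -0.0036, -0.0, -0.0043]]
```

Still on the line, with an effective standoff of about 41 mm. I'll push on straight.

servo_tool([
  [-0.003,0,0.0025,0,0,0],
  [-0.004,0,0.0034,0,0,0],
  [-0.0046,0,0.0039,0,0,0],
  [-0.0046,0,0.0039,0,0,0],
  [-0.0046,0,0.0039,0,0,0],
  [-0.0046,0,0.0039,0,0,0],
  [-0.0046,0,0.0039,0,0,0],
  [-0.0046,0,0.0039,0,0,0],
])

```text
t: 5.73
tcp_pos: [0.451, 0.046, 0.0255]
tool_rot: [0.185, 0.795, 0.502, -0.287]
ft_force: [0.6, 1.4, 0.9]
opening: 0.0301
grasp_force: 1.1
```

servo_tool([
  [-0.0046,0,0.0039,0,0,0],
  [-0.0046,0,0.0039,0,0,0],
  [-0.0046,0,0.0039,0,0,0],
  [-0.0046,0,0.0039,0,0,0],
  [-0.0046,0,0.0039,0,0,0],
  [-0.0046,0,0.0039,0,0,0],
  [-0.003,0,0.0025,0,0,0],
  [-0.0015,0,0.0013,0,0,0],
])

```text
t: 6.4
tcp_pos: [0.4328, 0.0076, 0.0252]
tool_rot: [0.185, 0.795, 0.502, -0.287]
ft_force: [0.9, 2.3, 2.6]
opening: 0.03
grasp_force: 1.3
```

```bash
python3 - <<'E'
from h import *
c=now();f=-c[1].as_matrix()[:2,0];f/=np.linalg.norm(f);M=c[0][:2]+.041*f
print(c[0],"az",np.degrees(np.arctan2(f[1],f[0])),"M",M,torack(M),knob(M,"pics/k2"))
plan(M,.005,24,.041,z=.0255)
E
```

```text
top [(array([289.3, 198.1]), np.int32(24)), (array([281.5, 189. ]), np.int32(8))]
scene [(array([274.2, 150.2]), np.int32(6))]
[0.43279904 0.00764365 0.02515908] az -115.55452930452081 M [ 0.41511288 -0.02934553] [-0.18455411  0.05739251] (array([ 0.41395998, -0.02796308,  0.145     ]), (array([ 0.41320329, -0.02760389,  0.1472107 ]), np.float64(0.0014432242383777135)))
h0 -115.13903469646633 end [-0.08050959  0.00191415] -8.582465874783388
[[-0.0042, -0.0003, 0.0031, 0.0003, -0.0002, -0.0009], [-0.0039, 0.0, 0.0032, 0.0, -0.0, 0.0], [-0.0038, 0.0, 0.0032, 0.0, -0.0, 0.0], [-0.0038, 0.0, 0.0032, 0.0, -0.0, 0.0], [-0.0039, -0.0008, 0.0032, -0.0022, -0.0, -0.0026], [-0.0038, -0.0011, 0.0032, -0.0029, -0.0, -0.0035], [-0.0039, -0.0012, 0.0033, -0.003, -0.0, -0.0036], [-0.0038, -0.0011, 0.0032, -0.003, -0.0, -0.0036]]
[[-0.0039, -0.0011, 0.0032, -0.003, -0.0, -0.0035], [-0.0038, -0.0011, 0.0032, -0.003, -0.0, -0.0036], [-0.0038, -0.0012, 0.0032, -0.003, -0.0, -0.0036], [-0.0039, -0.0011, 0.0033, -0.003, -0.0001, -0.0035], [-0.0038, -0.0011, 0.0032, -0.003, 0.0001, -0.0036], [-0.0039, -0.0011, 0.0032, -0.003, -0.0, -0.0036], [-0.0038, -0.0012, 0.0032, -0.003, -0.0001, -0.0035], [-0.0039, -0.0011, 0.0033, -0.003, 0.0001, -0.0036]]
[[-0.0038, -0.0011, 0.0032, -0.003, -0.0, -0.0036], [-0.0038, -0.0012, 0.0032, -0.0029, -0.0, -0.0035], [-0.0039, -0.0011, 0.0032, -0.003, -0.0, -0.0036], [-0.0038, -0.0011, 0.0033, -0.003, -0.0, -0.0036], [-0.0039, -0.0011, 0.0032, -0.003, -0.0001, -0.0035], [-0.0038, -0.0012, 0.0032, -0.003, 0.0, -0.0036], [-0.0039, -0.0011, 0.0032, -0.003, 0.0, -0.0036], [-0.0038, -0.0011, 0.0033, -0.003, 0.0, -0.0035]]
```

servo_tool([
  [-0.004,-0.0002,0.003,0.0003,0,-0.0005],
  [-0.0039,0,0.0032,0,0,0],
  [-0.0039,0,0.0032,0,0,0],
  [-0.0039,0,0.0032,0,0,0],
  [-0.0039,-0.0008,0.0032,-0.0022,0,-0.0026],
  [-0.0039,-0.0011,0.0032,-0.003,0,-0.0036],
  [-0.0039,-0.0011,0.0032,-0.003,0,-0.0036],
  [-0.0039,-0.0011,0.0032,-0.003,0,-0.0036],
])

```text
t: 7.17
tcp_pos: [0.4122, -0.0269, 0.0257]
tool_rot: [0.199, 0.764, 0.548, -0.277]
ft_force: [-0.3, 0.9, 0.1]
opening: 0.0298
grasp_force: 0.4
```

servo_tool([
  [-0.0039,-0.0011,0.0032,-0.003,0,-0.0036],
  [-0.0039,-0.0011,0.0032,-0.003,0,-0.0036],
  [-0.0039,-0.0011,0.0032,-0.003,0,-0.0036],
  [-0.0039,-0.0011,0.0032,-0.003,0,-0.0036],
  [-0.0039,-0.0011,0.0032,-0.003,0,-0.0036],
  [-0.0039,-0.0011,0.0032,-0.003,0,-0.0036],
  [-0.0039,-0.0011,0.0032,-0.003,0,-0.0036],
  [-0.0039,-0.0011,0.0032,-0.003,0,-0.0036],
])

```text
t: 7.83
tcp_pos: [0.3948, -0.064, 0.0261]
tool_rot: [0.23, 0.694, 0.634, -0.252]
ft_force: [0.0, 0.1, -0.9]
opening: 0.0298
grasp_force: 0.4
```

```bash
python3 - <<'E'
from h import *
c=now();f=-c[1].as_matrix()[:2,0];f/=np.linalg.norm(f);M=c[0][:2]+.041*f
print(c[0],"az-yaw",np.degrees(np.arctan2(f[1],f[0])-YAW),"M",M,torack(M),knob(M,"pics/k3"))
plan(M,.005,20,.041,z=.0255)
a=cv2.imread("pics/k3top.png");b=cv2.imread("pics/k3scene.png")
cv2.imwrite("pics/c4.png",np.hstack([cv2.resize(x,None,fx=3,fy=3,interpolation=2) for x in(a[130:260,290:420],b[130:260,270:400])]))
E
```

```text
top [(array([328.7, 212.6]), np.int32(29)), (array([315.4, 206.9]), np.int32(13))]
scene [(array([300.4, 162.8]), np.int32(35))]
[ 0.39476333 -0.06399848  0.02605857] az-yaw -21.763796833909623 M [ 0.39100194 -0.10482558] [-0.11903022  0.01283698] (array([ 0.38654525, -0.10647069,  0.145     ]), (array([ 0.3863266 , -0.10627424,  0.14577839]), np.float64(0.00046228313320850956)))
h0 -167.82024500181706 end [-2.09777157e-03 -4.11503777e-18] 0.0
[[-0.0181, 0.0242, 0.0161, 0.0325, -0.0001, 0.0388], [-0.0039, -0.0032, 0.0033, -0.0085, 0.0, -0.0102], [-0.0039, -0.0031, 0.0033, -0.0085, 0.0, -0.0101], [-0.004, -0.0032, 0.0033, -0.0085, 0.0, -0.0101], [-0.0039, -0.0032, 0.0033, -0.0085, 0.0, -0.0101], [-0.0039, -0.0032, 0.0033, -0.0085, 0.0, -0.0101], [-0.004, -0.0032, 0.0033, -0.0085, 0.0, -0.0101], [-0.0039, -0.0032, 0.0033, -0.0085, 0.0, -0.0101]]
[[-0.0039, -0.0032, 0.0033, -0.0084, 0.0, -0.0102], [-0.0039, -0.0013, 0.0033, -0.0036, 0.0, -0.0042], [-0.0038, 0.0, 0.0032, -0.0, 0.0, 0.0], [-0.0038, 0.0, 0.0032, -0.0, 0.0, 0.0], [-0.0039, 0.0, 0.0032, -0.0, 0.0, 0.0], [-0.0038, 0.0, 0.0032, -0.0, 0.0, 0.0], [-0.0038, 0.0, 0.0032, -0.0, 0.0, 0.0], [-0.0039, 0.0, 0.0033, -0.0, 0.0, 0.0]]
[[-0.0038, 0.0, 0.0032, -0.0, 0.0, 0.0], [-0.0038, 0.0, 0.0032, -0.0, 0.0, 0.0], [-0.0038, 0.0, 0.0032, -0.0, 0.0, 0.0], [-0.0039, 0.0, 0.0032, -0.0, 0.0, 0.0]]
```

View pics/c4.png

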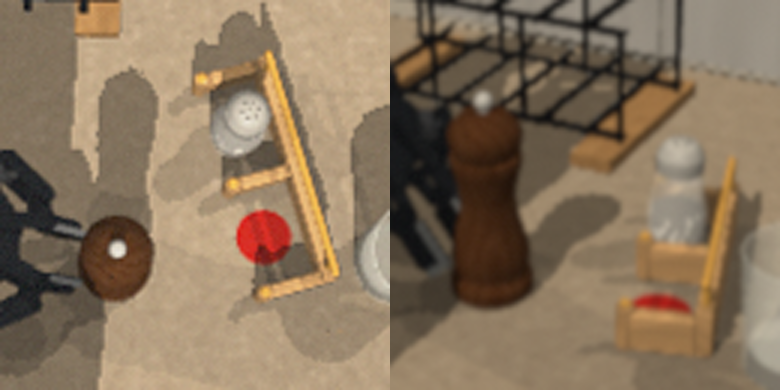

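Crop: the mill is upright at top (329,216) just ahead of the fingertips. It sits about 4 mm off the nest centre. The red disc is at (378,209), and salt is undisturbed.

```bash
python3 - <<'E'
from h import *
b=onz("top",328.8,215.8,0.0);print("base",b,torack(b[:2]),"knob",torack([.3864,-.1063]))
c=now();print("tcp rack",torack(c[0][:2]))
b=pose(fromrack([-.055,0.0]),YAW,.041,.0255)
R=rows(interp(c,b,15));print(np.round(np.mean(R,0),4).tolist(),len(R),"first/last",R[0],R[-1],torack(b[0][:2]))
E
```

```text
base [ 0.39519418 -0.10782642  0.        ] [-0.11496229  0.0160043 ] knob [-0.11892354  0.00800579]
tcp rack [-0.15665615  0.0269821 ]
[-0.0033, -0.0009, 0.0028, -0.0026, -0.0, -0.0031] 15 first/last [-0.0034, -0.0002, 0.0029, -0.0026, -0.0, -0.0031] [-0.0031, -0.0017, 0.0027, -0.0026, 0.0, -0.0031] [-9.6000000e-02 -3.2093578e-17]
```

servo_tool([
  [-0.0034,-0.0002,0.0029,-0.0026,0,-0.0031],
  [-0.0034,-0.0003,0.0029,-0.0026,0,-0.0031],
  [-0.0034,-0.0004,0.0029,-0.0026,0,-0.0031],
  [-0.0034,-0.0005,0.0028,-0.0026,0,-0.0031],
  [-0.0034,-0.0006,0.0028,-0.0026,0,-0.0031],
  [-0.0033,-0.0007,0.0028,-0.0026,0,-0.0031],
  [-0.0033,-0.0009,0.0028,-0.0026,0,-0.0031],
  [-0.0033,-0.001,0.0028,-0.0026,0,-0.0031],
])

```text
t: 8.6
tcp_pos: [0.3907, -0.0986, 0.0258]
tool_rot: [0.255, 0.627, 0.7, -0.227]
ft_force: [0.1, 2.2, 1.3]
opening: 0.0303
grasp_force: 1.0
```

servo_tool([
  [-0.0033,-0.0011,0.0028,-0.0026,0,-0.0031],
  [-0.0033,-0.0012,0.0028,-0.0026,0,-0.0031],
  [-0.0033,-0.0013,0.0028,-0.0026,0,-0.0031],
  [-0.0032,-0.0014,0.0027,-0.0026,0,-0.0031],
  [-0.0032,-0.0015,0.0027,-0.0026,0,-0.0031],
  [-0.0032,-0.0016,0.0027,-0.0026,0,-0.0031],
  [-0.0031,-0.0017,0.0027,-0.0026,0,-0.0031],
])

```text
t: 9.18
tcp_pos: [0.3854, -0.128, 0.0244]
tool_rot: [0.273, 0.563, 0.752, -0.208]
ft_force: [-0.8, 0.8, -1.7]
opening: 0.0298
grasp_force: 0.7
```

```bash
python3 - <<'E'
from h import *
c=now();f=-c[1].as_matrix()[:2,0];f/=np.linalg.norm(f);M=c[0][:2]+.041*f
k=knob(M,"pics/k4")
print(c[0],torack(c[0][:2]),"az-yaw",np.degrees(np.arctan2(f[1],f[0])-YAW),"M",torack(M),k,torack(k[0][:2]))
b=pose(fromrack([-.015,0.0]),YAW,.041,.0255)
R=rows(interp(c,b,8));print(R[0],R[-1])
a=cv2.imread("pics/k4top.png");b=cv2.imread("pics/k4scene.png")
cv2.imwrite("pics/c5.png",np.hstack([cv2.resize(x,None,fx=4,fy=4,interpolation=2) for x in(a[150:250,320:420],b[150:250,300:400])]))
E
```

```text
top [(array([359. , 209.6]), np.int32(30))]
scene [(array([330.7, 168. ]), np.int32(44))]
[ 0.38539799 -0.12799162  0.02442673] [-0.09840977  0.00088429] az-yaw 0.008970559184143021 M [-0.05740977  0.00089071] (array([ 0.39344181, -0.16607584,  0.145     ]), (array([ 0.3940882 , -0.16698062,  0.14386609]), np.float64(0.001882736480210442))) [-0.0596093  -0.00221964]
[-0.0039, 0.0029, 0.0014, -0.0015, -0.0008, -0.0013] [-0.0042, -0.0001, 0.0033, -0.0002, 0.0, 0.0]
```

View pics/c5.png

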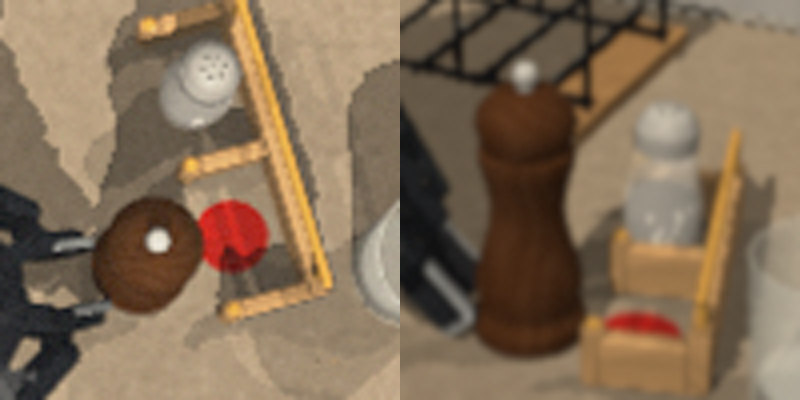

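Crop: the mill is upright at the bay mouth, lined up with the red disc (disc top (378,209), knob (359,209.6)).

```bash
python3 - <<'E'
from h import *
c=now();print(c[0],torack(c[0][:2]))
b=pose(fromrack([-.016,0.001]),YAW,.041,.0255)
for r in rows(interp(c,b,8)):print(r)
E
```

```text
[ 0.38298531 -0.13016367  0.02317153] [-0.0970124  -0.00204593]
[-0.004, 0.0005, 0.003, -0.0003, -0.0001, -0.0002]
[-0.004, 0.0004, 0.003, -0.0003, -0.0, -0.0001]
[-0.0041, 0.0005, 0.0029, -0.0004, -0.0001, -0.0002]
[-0.004, 0.0004, 0.003, -0.0003, -0.0, -0.0001]
[-0.004, 0.0004, 0.003, -0.0003, -0.0001, -0.0002]
[-0.004, 0.0004, 0.003, -0.0003, -0.0, -0.0001]
[-0.0041, 0.0004, 0.003, -0.0003, -0.0001, -0.0002]
[-0.004, 0.0004, 0.003, -0.0004, -0.0, -0.0002]
```

servo_tool([
  [-0.004,0.0004,0.003,-0.0003,0,-0.0002],
  [-0.004,0.0004,0.003,-0.0003,0,-0.0002],
  [-0.004,0.0004,0.003,-0.0003,0,-0.0002],
  [-0.004,0.0004,0.003,-0.0003,0,-0.0002],
  [-0.004,0.0004,0.003,-0.0003,0,-0.0002],
  [-0.004,0.0004,0.003,-0.0003,0,-0.0002],
  [-0.004,0.0004,0.003,-0.0003,0,-0.0002],
  [-0.004,0.0004,0.003,-0.0003,0,-0.0002],
])

```text
t: 9.95
tcp_pos: [0.3989, -0.1665, 0.0259]
tool_rot: [0.274, 0.559, 0.755, -0.204]
ft_force: [-1.1, 0.4, -0.6]
opening: 0.0295
grasp_force: 0.4
```

```bash
python3 - <<'E'
from h import *
k=knob(fromrack([-.016,0]),"pics/k5");c=now();print(c[0],torack(c[0][:2]),k,torack(k[0][:2]),monitor.get_state()["ft_force"])
b=pose(fromrack([-.001,0.000]),YAW,.041,.0255)
for r in rows(interp(c,b,8)):print(r)
E
```

```text
top [(array([383.4, 202.8]), np.int32(26))]
scene [(array([355.9, 170.3]), np.int32(24))]
[ 0.39868757 -0.16720575  0.02605586] [-0.05703604  0.00248919] (array([ 0.40780351, -0.2143278 ,  0.145     ]), (array([ 0.4078897 , -0.2143379 ,  0.14339075]), np.float64(0.0005480349772769966))) [-0.00926543 -0.00215366] [ 0.13342401  0.83642584 -0.2283589 ]
[-0.0014, -0.0003, 0.0013, 0.0, 0.0, 0.0001]
[-0.0014, -0.0003, 0.0012, 0.0001, 0.0, 0.0001]
[-0.0014, -0.0004, 0.0013, 0.0, 0.0, 0.0001]
[-0.0014, -0.0003, 0.0012, 0.0001, 0.0001, 0.0001]
[-0.0014, -0.0003, 0.0013, 0.0, -0.0, 0.0001]
[-0.0014, -0.0003, 0.0013, 0.0001, -0.0, 0.0001]
[-0.0014, -0.0003, 0.0012, -0.0, -0.0, 0.0001]
[-0.0014, -0.0003, 0.0013, 0.0, 0.0, 0.0001]
```

servo_tool([
  [-0.0014,-0.0003,0.0012,0,0,0],
  [-0.0014,-0.0003,0.0012,0,0,0],
  [-0.0014,-0.0003,0.0012,0,0,0],
  [-0.0014,-0.0003,0.0012,0,0,0],
  [-0.0014,-0.0003,0.0012,0,0,0],
  [-0.0014,-0.0003,0.0012,0,0,0],
  [-0.0008,0,0.0007,0,0,0],
  [-0.0008,0,0.0007,0,0,0],
])

```text
t: 10.72
tcp_pos: [0.4007, -0.1794, 0.0256]
tool_rot: [0.274, 0.56, 0.755, -0.204]
ft_force: [-0.2, 1.7, 0.6]
opening: 0.0298
grasp_force: 0.8
```

```bash
python3 - <<'E'
from h import *
k=knob(fromrack([-.003,0]),"pics/k6");c=now();print(c[0],torack(c[0][:2]),k,torack(k[0][:2]),monitor.get_state()["ft_force"],monitor.get_state()["grasp_force"])
a=cv2.imread("pics/k6top.png");b=cv2.imread("pics/k6scene.png")
cv2.imwrite("pics/c6.png",np.hstack([cv2.resize(x,None,fx=4,fy=4,interpolation=2) for x in(a[150:250,330:430],b[150:250,310:410])]))
E
```

```text
top [(array([385.6, 202.4]), np.int32(30))]
scene [(array([358. , 170.3]), np.int32(25)), (array([371. , 177.8]), np.int32(5))]
[ 0.40065635 -0.17956023  0.02568267] [-0.04463116  0.00086803] (array([ 0.40875952, -0.21869724,  0.145     ]), (array([ 0.40867371, -0.21847676,  0.14408181]), np.float64(0.0008383131866726235))) [-0.0048044 -0.002478 ] [-0.3259271   1.25832258  0.26398622] 0.3892811480909586
```

View pics/c6.png

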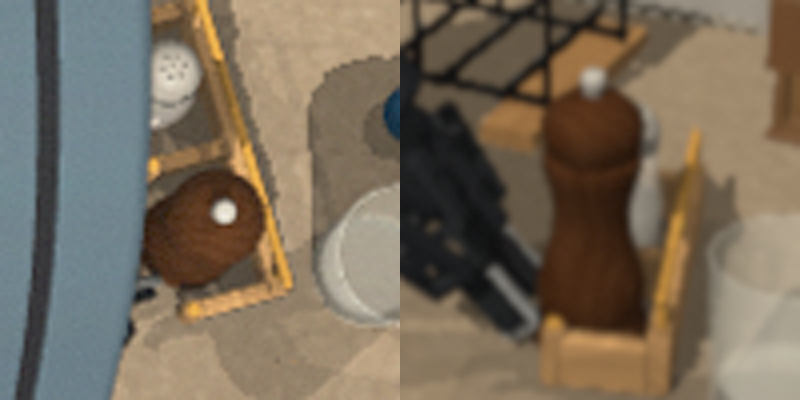

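Crop: the mill is in the bay, upright, a few mm short of the rail. Salt and tumbler are untouched. I'll creep it to the rail, watching the force.

servo_tool([
  [-0.0008,0,0.0007,0,0,0],
  [-0.0008,0,0.0007,0,0,0],
  [-0.0008,0,0.0007,0,0,0],
])

```text
t: 11.07
tcp_pos: [0.4016, -0.1824, 0.0256]
tool_rot: [0.274, 0.56, 0.755, -0.204]
ft_force: [-0.5, 1.3, 1.6]
opening: 0.0298
grasp_force: 0.9
```

servo_tool([
  [-0.0008,0,0.0007,0,0,0],
  [-0.0008,0,0.0007,0,0,0],
  [0,0,0,0,0,0],
])

```text
t: 11.32
tcp_pos: [0.4021, -0.1838, 0.0254]
tool_rot: [0.274, 0.559, 0.755, -0.204]
ft_force: [-1.0, 4.9, 3.6]
opening: 0.0298
grasp_force: 2.6
```

servo_tool([
  [-0.0004,0,0.0003,0,0,0],
  [0,0,0,0,0,0],
  [0,0,0,0,0,0],
])

```text
t: 11.57
tcp_pos: [0.4021, -0.1839, 0.0253]
tool_rot: [0.273, 0.559, 0.756, -0.204]
ft_force: [-2.1, 7.5, 4.0]
opening: 0.0298
grasp_force: 3.5
```

```bash
python3 - <<'E'
from h import *
k=knob(fromrack([-.001,0]),"pics/k7");c=now();print(c[0],torack(c[0][:2]),k,torack(k[0][:2]),monitor.get_state()["ft_force"])
E
```

```text
top [(array([387.5, 201.7]), np.int32(32)), (array([373.7, 199.7]), np.int32(37))]
scene [(array([360. , 170.3]), np.int32(27))]
[ 0.40211997 -0.18384908  0.02532716] [-0.04010323  0.00105328] (array([ 0.4102412 , -0.22233145,  0.145     ]), (array([ 0.41009078, -0.22201141,  0.14421739]), np.float64(0.0010210821264592532))) [-0.00089903 -0.0020895 ] [-3.25593534  6.58077511  3.33330597]
```

Stalled firmly on the rail (7 N, no further motion), mill at the bay centre. I'll back off straight, then rise.

servo_tool([
  [0.0008,0,-0.0007,0,0,0],
  [0.0015,0,-0.0013,0,0,0],
  [0.004,0,-0.0033,0,0,0],
  [0.008,0,-0.0066,0,0,0],
  [0.01,0,-0.0084,0,0,0],
  [0.01,0,-0.0084,0,0,0],
  [0.008,0,-0.0066,0,0,0],
  [0.004,0,-0.0033,0,0,0],
])

```text
t: 12.33
tcp_pos: [0.3846, -0.1262, 0.0252]
tool_rot: [0.274, 0.56, 0.755, -0.204]
ft_force: [-0.4, 0.4, 0.7]
opening: 0.0298
grasp_force: 0.0
```

servo_tool([
  [-0.006,0,-0.008,0,0,0],
  [-0.012,0,-0.016,0,0,0],
  [-0.013,0,-0.017,0,0,0],
  [-0.013,0,-0.017,0,0,0],
  [-0.013,0,-0.017,0,0,0],
  [-0.012,0,-0.016,0,0,0],
  [-0.006,0,-0.008,0,0,0],
  [0,0,0,0,0,0],
])

```text
t: 13.0
tcp_pos: [0.3839, -0.1214, 0.1478]
tool_rot: [0.275, 0.56, 0.754, -0.204]
ft_force: [0.2, 0.9, 0.6]
opening: 0.03
grasp_force: 0.0
```

```bash
python3 - <<'E'
from h import *
k=knob(fromrack([-.001,0]),"pics/k8");print(now()[0],k,torack(k[0][:2]),monitor.get_state()["ft_force"])
a=cv2.imread("pics/k8top.png");b=cv2.imread("pics/k8scene.png")
cv2.imwrite("pics/c7.png",np.hstack([cv2.resize(x,None,fx=3,fy=3,interpolation=2) for x in(a[140:260,330:460],b[140:260,310:440])]))
E
```

```text
top [(array([387.3, 201.4]), np.int32(29))]
scene [(array([359.7, 170.4]), np.int32(28))]
[ 0.38320193 -0.12163936  0.14610459] (array([ 0.41071911, -0.22195388,  0.145     ]), (array([ 0.41049924, -0.22147451,  0.14372114]), np.float64(0.0015691330352842795))) [-0.00112532 -0.00152405] [-0.33380205 -0.13395443 -0.55580961]
```

View pics/c7.png

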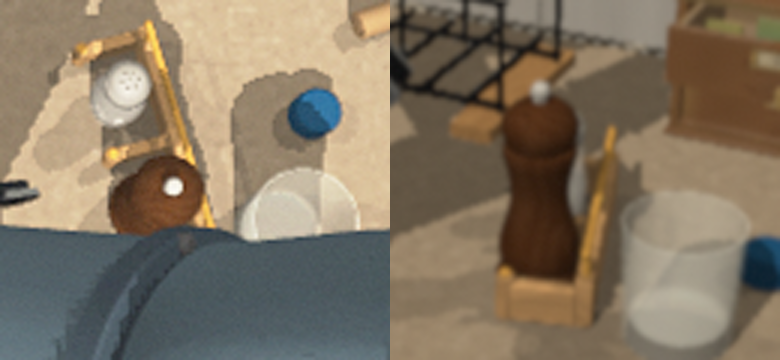

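The mill stands upright against the rail over the mark (knob at top (387,201)). Salt, tumbler and cap are where they were, and the gripper is clear.

```bash
python3 -c "
from station import robot; print(robot.finish_job())"
```

```text
the job is handed in; nothing more can be done
None
```

The large pepper mill now stands upright against the back rail in the red-disc bay, with the salt shaker, tumbler and cap left where they were; the job was handed in at about 13 s on the robot's clock.

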